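# Open the block drawer and hold the spring probe on the ring of the larger reference block

### The arm

A 7-joint arm with a two-finger parallel gripper is mounted at the origin on a cart in front of the work surface, level with it; the furniture and walls round the work are solid. World frame = base frame: x ahead of the robot, y to its left, z up, the work surface at z = 0. Lengths are in mm, angles in rad, forces in N, time in s.
With the tool pointing down it reaches from about 400 to 750 mm from the base axis. Payload 19.5 kg.
Tool frame: the origin (TCP) lies midway between the tips of the shut fingers; the grasp point (between the pads) lies 19 mm behind it; z points along the fingers, y is the line along which they close (so a half turn about z gives the same grasp; the last joint's range is limited). The gripper opens to 85 mm and grips with 20 to 120 N. Pads are 22 mm wide; open, the fingers measure 114 mm over their backs; the gripper's body (76 mm by 85 mm) begins 54 mm behind the grasp point. The pads swing forward as they close: fully open they stand 13 mm farther back than shut.
Start: joints at [-1.153, 0.707, -0.028, 1.485, 0.022, 0.951, -0.075], TCP at [255.151, 515.26, 231.268] pointing down, gripper open.
Joint ranges: [-2.71, 2.71], [-0.32, 2.16], [-1.57, 1.52], [0, 2.45], [-1.46, 4.6], [0, 2.02], [-2.83, 2.83]. Speed limits (rad/s): [1.89, 1.89, 2.57, 2.57, 3.01, 3.01, 3.01].

### API

Orientations are given as a unit quaternion [x, y, z, w].
In Python, from workcell import sensors, viewer, bot, regions_of, pinpoint gives the robot as it stands.
- The arm moves only by the shell command python3 -m crank 'ROWS'. ROWS is a JSON object of lists of equal length, an entry for each row: "xyz": the shift along the tool's x, y, z in mm, a list of three; "rotation": the turn, a rotation vector about the tool's x, y, z in degrees, a list of three; "gripper": the gripper command: -1 is shut, 1 is fully open, values between are in proportion. A call has 1 to 20 rows; each row is the pose to reach, as a shift and turn from the pose commanded when the call began, along the tool's axes at that moment; what a row does not reach only later rows make up. A row lasts 1/8 s, in which the tool goes at most 62.5 mm and 10.7 degrees, less where a joint would pass 70% of its speed; a pose out of reach is approached as far as the arm can. A call with a gripper value outside its range is refused whole. The fingers move at their own pace and stop on an object; the grip force is fixed at half the most. Time passes only in rows, so rows that repeat a pose let the fingers close. It gives the time, the measured TCP pose, the force, the opening and the grip force at its end, in the units of the state.
- sensors.get_state(): the state, without advancing time (a new reading comes with each control period).
- viewer.read_camera(name): name is "scene" or "side" or "wrist"; returns a dict with "image" (384x512x3 uint8, blue, green, red), "depth" (384x512 float32, mm along the optical axis (not along the pixel's ray), 0 where there is no reading), "fx", "fy", "cx", "cy" (pixels), "D" ([k1, k2, p1, p2, k3] as OpenCV has them; the pictures are not rectified), "view" (4x4, takes a point from world to camera coordinates). Camera axes: x right, y down, z forward; pixel columns grow to the right and rows downward; lengths in mm; the calibration is good to about 2 mm. A picture is of the moment at which its call begins.
- bot.sign_off(): hands the job in; it is judged then, once.
Trained networks look in a picture, given as the dict that the camera call returned (one of the last four; its "shot" number tells which), for a name from the list of things; names that differ only in an ending like _2 or _b are one class to them, and where a whole thing is asked for, a point or a joint stands for the part that bears it (a point fixed in the world has none). Each returns a list of dicts, best first, with "confidence" (0 to 1); they miss things now and then, are a little off and sometimes report something else, mostly with a low value. They report only what shows in the picture. A call takes as long as a camera call. They do not tell look-alikes from the thing itself.
- regions_of(target, picture): "pixels" (384x512 bool, what is visible of it) and "extent" ([left, top, width, height] in pixels, round what is visible of it).
- pinpoint(target, picture): "uv" ([column, row] in pixels: a listed point, or the origin of a listed thing).
The state is a dict: "time": time; "q": joint angles; "joint_velocities": joint speeds; "tau": joint torques, N m; "tcp_pos": TCP position; "tool_rot": TCP orientation; "ft_force": force on the tool from outside, world axes, zero at the start; "moment": the same for the moment, N m; "gripper_width": opening from 0.0 (shut) to 1.0 (fully open); "finger_force": force on a finger pad.
Only numpy, scipy, OpenCV 4.12 (cv2) and the standard library are available. Lean on these libraries where they do the work, as an engineer would, in place of code of your own. Each camera call takes 0.05 s, during which the arm holds its last target. There are 200 camera calls.

### The job

Pull the drawer of the low grey cabinet out to its stop, then take the spring-tipped probe out of its stand and hold it upright with its tip inside the small ring marked on the larger of the two round steel blocks in the drawer, pressed down lightly so that its spring tip is about half way in. Leave both blocks lying in the open drawer, never press the probe hard, put it on no other block and leave the other things on the table where they are. Finish while still holding the probe pressed there: do not put it down or let go.

Things in the scene. Friction and masses are not known exactly. Their poses are not given: they have to be found in the camera images.
- cabinet: low grey bench cabinet, fixed, 200 x 200 x 75 mm high, one drawer in its front. Origin: centre of its underside, on the table. x points from the front to the back (the drawer slides out along -x), y to its left seen from the front looking in, z up
- cabinet_drawer0 (a joint): how far the drawer is pulled out, m: 0 shut, 0.1336 at its stop; it may start up to 15 mm ajar. It slides freely (about 1 N of friction) and stays where it is left. Open on top, 158 mm wide and 155 mm deep inside, starting 55 mm behind the bar; its floor is 22 mm, its side walls 53 mm and its front panel 62 mm above the table
- cabinet_drawer0_handle (a point): middle of the drawer's bar handle (moves with the drawer), 41.5 mm above the table and 33.5 mm below the cabinet's top: a steel bar 11 mm thick, 100 mm long, along the cabinet's y, 35 mm in front of the drawer's face (29 mm clear between bar and face, 85 mm clear between its two legs). Axes as the cabinet's.
- large_block: the larger round steel reference block, a disc of 60 mm diameter, 12 mm thick, lying loose on the drawer floor, on the left or the right side. Origin: centre of its underside, z up
- large_block_ring (a point): centre of the dark ring (16 mm diameter, flush) marked at the middle of the larger block's top face, 12 mm above the block's origin
- small_block: the smaller round steel block, a disc of 50 mm diameter, 10 mm thick, lying loose beside the larger one; it has a like ring: not the one to use. Origin: centre of its underside
- stand: fixed probe stand: black base 80 x 100 x 10 mm, two steel posts 74 mm apart along its y, carrying an aluminium plate 50 x 90 x 12 mm whose top is 80 mm above the table, with a through hole of 22 mm diameter at its middle. Origin: centre of its underside
- probe: the hand probe, about 120 g, standing upright in the stand's hole. Origin: on its axis at the underside of its round collar (32 mm diameter, 6 mm thick), which rests on the stand's plate; z points up along the probe, away from the tip. Above the collar a square aluminium grip, 22 x 22 mm, its sides along the probe's x and y, from z = 6 to 65 mm, then a thin black cap to 75 mm.
- probe_point (a point): end of the probe's sprung tip, on the probe's axis, 60 mm below the probe's origin when the tip is out (less what it is pushed in). Below the collar is a 20 mm round nose from z = 0 to -30 mm, tapering to 12 mm at -40 mm; from it the steel tip stands out, 6 mm thick with a round end
- probe_tip (a joint): how far the sprung tip is pushed in, m: 0 fully out, 0.016 fully in; the spring pushes back with 1.2 N at 0 plus 300 N/m (3.6 N half way in)
- microscope: large fixed microscope standing between the stand and the cabinet, an obstacle: 0.46 m high, 232 mm wide. Origin: centre of its underside. Its two eyepieces overhang toward the robot, 230 to 300 mm in front of the origin, 50 mm to either side, 287 to 365 mm above the table: pass in front of them, not under or into them
- pen_3: loose thin green pencil, 123 mm long, 7 mm thick, lying in front of the microscope, leave alone
- green_sample: loose green round mounted sample, 32 mm wide, 21 mm high, standing on the cabinet's top, leave alone
- loupe: loose black loupe, 37 mm wide, 33 mm high, behind the stand, leave alone
- usb_stick: loose small memory stick, 53 mm long, behind the stand, leave alone
- sample_on_cabinet: loose black round mounted sample, 30 mm wide, 19 mm high, standing on the cabinet's top, leave alone
Mind the look-alikes: they are no part of the job. What is shaped like the probe but purple or turquoise is not meant.

How it is judged:
By the outcome, as a careful person would: the job done as asked, in the order asked, and still so for the second after the job is handed in, while the arm keeps its last pose, push and grip.
It also fails if it takes over 61 s, if anything falls off the work surface, if the arm or the gripper's body presses on something with over 40 N, if the wrist force passes 120 N, or if a joint passes its speed limit or range.

## Working session

There is one attempt and no reset: what is moved stays moved. The work goes in short steps, Python scripts to look and compute and a shell command to move; the robot and the scene stay as the last step left them, time stands still between calls to the robot, and variables do not carry over. Pictures are saved under pics/ and viewed, at most 10 in all, crops included, and the job is handed in when it is done.

```bash
mkdir -p pics; ls
cat > h.py <<'E'
import numpy as np, cv2
from workcell import sensors, viewer, bot, regions_of, pinpoint
from scipy.spatial.transform import Rotation as R
def ray(p,uv):
    K=np.array([[p['fx'],0,p['cx']],[0,p['fy'],p['cy']],[0,0,1]])
    n=cv2.undistortPoints(np.array([[uv]],float),K,np.array(p['D'],float))[0,0]
    V=np.array(p['view']); Rt=V[:3,:3].T
    return -Rt@V[:3,3], Rt@np.array([n[0],n[1],1.])
def atz(p,uv,z):
    o,d=ray(p,uv); return o+d*(z-o[2])/d[2]
def dep(p,uv):
    o,d=ray(p,uv); u,v=int(round(uv[0])),int(round(uv[1])); w=p['depth'][max(v-1,0):v+2,max(u-1,0):u+2]; w=w[w>0]
    return o+d*np.median(w) if w.size else None
def cloud(p,mask):
    vs,us=np.nonzero(mask&(p['depth']>0))
    K=np.array([[p['fx'],0,p['cx']],[0,p['fy'],p['cy']],[0,0,1]])
    n=cv2.undistortPoints(np.c_[us,vs].astype(float)[:,None],K,np.array(p['D'],float))[:,0]
    c=np.c_[n,np.ones(len(n))]*p['depth'][vs,us][:,None]
    V=np.array(p['view']); return (c-V[:3,3])@V[:3,:3]
E
cat > look.py <<'E'
from h import *
np.set_printoptions(precision=1,suppress=True)
s=sensors.get_state(); print(s['time'],s['tcp_pos'],s['tool_rot'],s['ft_force'])
ims=[]
for c in ['scene','side']:
    p=viewer.read_camera(c); cv2.imwrite(f'pics/{c}0.png',p['image']); print(c,ray(p,(256,192)))
    for t in ['cabinet','cabinet_drawer0_handle','stand','probe','microscope','large_block_ring','pen_3']:
        for r in pinpoint(t,p)[:3]:
            print(t,np.array(r['uv']),round(r['confidence'],2),dep(p,r['uv']))
    ims.append(p['image'])
cv2.imwrite('pics/a.png',np.vstack(ims)[:, :])
E
python3 look.py
```

```text
pics
0.0 [255.  515.1 230.8] [ 0.2  1.  -0.  -0. ] [ 0.3 -0.6  0.5]
scene (array([ 525.5, -759. ,  897.2]), array([ 0. ,  0.7, -0.7]))
cabinet [297.1 292.9] 0.61 [ 657.7 -339.4   75.5]
cabinet_drawer0_handle [250.4 283.6] 0.73 [ 541.3 -291.5   47.2]
stand [218.4 162.7] 0.77 [447.6 193.5  48.1]
probe [224.3 178.6] 0.67 [471.3  79.5  78.8]
probe [227.3 128.3] 0.61 [495.2  -3.9 342.4]
probe [285.7 168.6] 0.45 [647.5 -64.5 249.3]
large_block_ring [219.4 165.9] 0.37 [448.3 216.1  11.9]
pen_3 [219.6 220.2] 0.44 [452.3 -33.    1. ]
side (array([ -15.7, -871.1,  731.3]), array([ 0.5,  0.7, -0.5]))
cabinet [333.5 261.7] 0.78 [ 597.8 -358.8   73.8]
cabinet_drawer0_handle [296.8 269.8] 0.68 [ 534.4 -303.2   41.8]
cabinet_drawer0_handle [212.2 193.5] 0.33 [588.3 177.1   3.2]
stand [164.1 201. ] 0.88 [435.7 221.5   7.9]
stand [313.9 253.1] 0.42 [ 590.6 -300.7   64.7]
stand [355.1 243.6] 0.35 [ 672.8 -355.2   90.8]
probe [198.  202.5] 0.77 [478.6  72.9  62.3]
probe [168.  178.4] 0.55 [455.3 215.5  86.9]
probe [154.5 166.2] 0.52 [469.9 348.9  69.2]
large_block_ring [340.  261.8] 0.4 [ 610.3 -367.6   73.3]
pen_3 [212.2 238.5] 0.39 [464.6 -23.4  -4.6]
```

View pics/scene0.png

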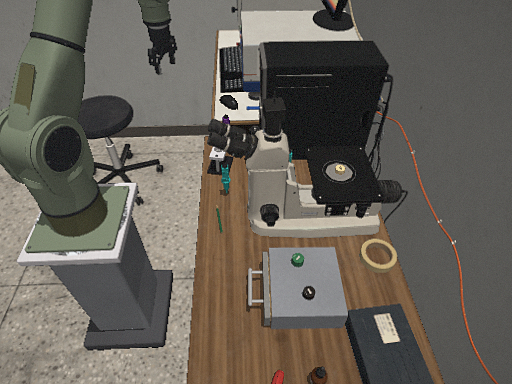

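View pics/side0.png

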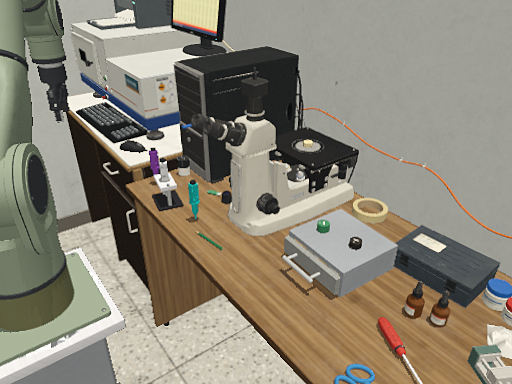

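The scene view shows the cabinet (bar at about 250,285; samples on top), the stand with the real silver probe at (218,155), the turquoise look-alike at (226,178) and the purple one behind the stand. The microscope eyepieces are near (230,138). The side view agrees, with the stand at (165,190) and the bar at (300,270).

```bash
cat > m.py <<'E'
from h import *
np.set_printoptions(precision=1,suppress=True)
for c in ['scene','side']:
    p=viewer.read_camera(c)
    for t in ['cabinet','cabinet_drawer0_handle','stand','probe','microscope']:
        for r in regions_of(t,p)[:3]:
            P=cloud(p,r['pixels']); print(c,t,round(r['confidence'],2),r['extent'],len(P))
            if len(P)<10: continue
            print('   med',np.median(P,0),'lo',np.percentile(P,3,axis=0),'hi',np.percentile(P,97,axis=0))
            if t=='cabinet':
                Q=P[abs(P[:,2]-75)<5]; print('   top',len(Q),cv2.minAreaRect(Q[:,:2].astype(np.float32)),Q[:,2].mean())
            if 'handle' in t:
                Q=P[(abs(P[:,2]-41)<12)]; 
                if len(Q)>5:print('   bar',cv2.minAreaRect(Q[:,:2].astype(np.float32)))
            if t=='stand':
                Q=P[abs(P[:,2]-80)<5]
                if len(Q)>5:print('   plate',len(Q),cv2.minAreaRect(Q[:,:2].astype(np.float32)))
E
python3 m.py
```

```text
scene cabinet_drawer0_handle 0.74 [248.6, 250.8, 25.9, 75.9] 882
   med [ 577.  -309.    54.4] lo [ 534.7 -393.8   -0.7] hi [ 592.7 -214.7   72.3]
   bar ((563.575927734375, -296.0067138671875), (198.6450958251953, 57.77082061767578), 87.74190521240234)
scene stand 0.64 [209.1, 151.4, 21.2, 24.3] 413
   med [444.8 206.2  12.2] lo [411.3 177.    3.8] hi [487.6 268.9  84.8]
   plate 109 ((444.6104736328125, 207.21180725097656), (46.77070999145508, 50.225772857666016), 76.39349365234375)
scene probe 0.69 [219.5, 163.9, 11.6, 30.1] 191
   med [474.1  79.7  87.5] lo [463.   75.4   2.3] hi [484.9 132.  134.6]
scene probe 0.59 [225.5, 114.0, 4.1, 8.7] 48
   med [474.9 355.3 121.3] lo [462.7 345.4 106.6] hi [485.3 364.7 135.1]
side cabinet 0.94 [281.0, 210.2, 117.1, 84.9] 5974
   med [ 637.7 -337.1   70.9] lo [ 554.6 -405.     5.3] hi [ 766.6 -212.4   74.7]
   top 3175 ((682.5012817382812, -304.2700500488281), (201.36399841308594, 188.4209747314453), 87.64122772216797) 72.75923161919425
side stand 0.56 [153.6, 176.0, 27.5, 34.5] 670
   med [440.4 207.4  10.5] lo [409.9 177.    2.4] hi [484.6 275.9  81.8]
   plate 159 ((448.0688781738281, 223.580078125), (89.00011444091797, 51.50116729736328), 75.13255310058594)
side probe 0.84 [189.8, 178.8, 11.9, 34.4] 310
   med [469.5  78.6  83.1] lo [460.8  73.    7.4] hi [484.6  97.2 133.3]
side probe 0.66 [150.2, 144.8, 10.0, 31.2] 240
   med [472.9 353.1  87.1] lo [462.6 343.2  15.1] hi [535.7 492.8 133.8]
side probe 0.54 [160.9, 156.1, 9.6, 28.5] 197
   med [446.9 219.7 115.2] lo [436.3 212.8  80. ] hi [473.8 256.8 154. ]
side microscope 0.56 [319.0, 221.9, 9.2, 11.5] 167
   med [ 662.4 -256.9   89.5] lo [ 651.7 -267.7   72.1] hi [ 680.8 -239.5   95.5]
```

```bash
cat > goto.py <<'E'
from h import *
# pose-error helper: prints tool-frame shift+rotvec from current (measured) pose to a world target with tool down, tool y at heading deg
def goto(x,y,z,head=None,s=None):
    s=s or sensors.get_state(); T=R.from_quat(s['tool_rot'])
    rv=None
    if head is not None:
        best=None
        for h in (head,head+180):
            a=np.radians(h); Y=np.array([np.cos(a),np.sin(a),0]); Z=np.array([0,0,-1.]); X=np.cross(Y,Z)
            r=(T.inv()*R.from_matrix(np.c_[X,Y,Z])).as_rotvec(degrees=True)
            if best is None or np.linalg.norm(r)<np.linalg.norm(best): best=r
        rv=best
    d=T.inv().apply(np.array([x,y,z])-s['tcp_pos'])
    print('goto',(x,y,z,head),'shift',np.round(d,1),'rot',None if rv is None else np.round(rv,1))
E
python3 - <<'E'
from goto import *
np.set_printoptions(precision=2,suppress=True)
for c in ['scene','side']:
    p=viewer.read_camera(c); P=cloud(p,np.ones((384,512),bool))
    Q=P[(P[:,2]>270)&(P[:,2]<400)&(P[:,0]>380)&(P[:,0]<560)&(P[:,1]>-200)&(P[:,1]<200)]
    print(c,len(Q),Q.min(0),Q.max(0)); 
    for x in range(380,560,30):
        S=Q[abs(Q[:,0]-x-15)<15]
        if len(S): print(x,len(S),S.min(0),S.max(0))
s=sensors.get_state(); M=R.from_quat(s['tool_rot']).as_matrix(); print(M, s['q'],s['gripper_width'])
goto(400,200,420,-2.3+0); goto(350,150,420,-2.3); goto(400,-297,420,-2.3)
E
```

```text
scene 1292 [443.95 -76.25 270.13] [559.97  20.3  364.43]
440 250 [443.95 -68.61 323.27] [469.75  20.3  364.43]
470 348 [470.02 -70.26 305.42] [499.8   15.97 359.59]
500 350 [500.37 -76.25 292.22] [529.9   14.94 340.54]
530 344 [530.   -68.94 270.13] [559.97  15.19 335.63]
side 1052 [442.13 -75.03 270.17] [559.89  21.66 363.87]
440 357 [442.13 -72.68 319.42] [469.86  21.66 363.87]
470 216 [470.07 -73.53 303.  ] [499.86   6.03 358.33]
500 234 [500.17 -75.03 292.89] [529.83   7.86 338.45]
530 245 [530.11 -71.39 270.17] [559.89 -14.35 333.45]
[[-0.9   0.44 -0.  ]
 [ 0.44  0.9  -0.  ]
 [ 0.   -0.   -1.  ]] [-1.15  0.71 -0.03  1.48  0.02  0.95 -0.08] 0.9963289153720192
goto (400, 200, 420, -2.3) shift [-269.7 -218.2 -188.7] rot [-0.  0. 66.]
goto (350, 150, 420, -2.3) shift [-247.1 -285.2 -188.7] rot [-0.  0. 66.]
goto (400, -297, 420, -2.3) shift [-490.3 -663.6 -188.6] rot [-0.  0. 66.]
```

```bash
python3 -m crank '{"xyz":[[-35,-40,-30],[-70,-80,-60],[-105,-120,-90],[-140,-160,-120],[-175,-200,-150],[-210,-242,-175],[-247,-285,-189],[-272,-330,-189],[-297,-376,-189],[-322,-422,-189],[-350,-470,-189],[-378,-518,-189],[-406,-566,-189],[-440,-620,-189],[-472,-672,-189],[-472,-672,-189],[-472,-672,-189]],"rotation":[[0,0,0],[0,0,0],[0,0,5],[0,0,10],[0,0,16],[0,0,22],[0,0,28],[0,0,34],[0,0,40],[0,0,46],[0,0,52],[0,0,58],[0,0,64],[0,0,66],[0,0,66],[0,0,66],[0,0,66]],"gripper":[1,1,1,1,1,1,1,1,1,1,1,1,1,1,0,0,0]}'
cat > w.py <<'E'
import sys
from goto import *
np.set_printoptions(precision=2,suppress=True)
p=viewer.read_camera('wrist'); cv2.imwrite(f'pics/{sys.argv[1]}.png',p['image'])
s=sensors.get_state(); print(s['time'],s['tcp_pos'],R.from_quat(s['tool_rot']).as_matrix(),s['q'],s['gripper_width'],s['ft_force'])
for t,z in [a.split('=') for a in sys.argv[2:]]:
    for r in pinpoint(t,p)[:3]: print(t,np.array(r['uv']),round(r['confidence'],2),atz(p,r['uv'],float(z)),dep(p,r['uv']))
E
python3 w.py w1 cabinet_drawer0_handle=41.5 cabinet=0
python3 - <<'E'
from goto import *
p=viewer.read_camera('wrist')
P=cloud(p,np.ones((384,512),bool)); 
Q=P[(abs(P[:,2]-46)<9)&(P[:,0]<580)&(P[:,0]>500)&(P[:,1]<-180)&(P[:,1]>-410)]
print(len(Q),np.percentile(Q,[2,50,98],axis=0) if len(Q) else '')
E
```

```text
time: 3.62
tcp_pos: [379.9, -296.0, 420.2]
tool_rot: [0.721, 0.692, 0.0, -0.0]
ft_force: [0.2, -0.2, -1.2]
gripper_width: 0.5
finger_force: 0.0
3.675 [ 380.15 -295.48  420.45] [[ 0.04  1.    0.  ]
 [ 1.   -0.04  0.  ]
 [ 0.    0.   -1.  ]] [ 0.3   0.43  0.52  1.42 -0.21  1.35  0.79] 0.49706731877058036 [ 0.67 -0.21  0.22]
cabinet_drawer0_handle [345.2 141.3] 0.65 [ 534.63 -294.18   41.5 ] [ 533.82 -293.81   44.28]
cabinet [414.7 141.7] 0.58 [ 679.01 -304.58    0.  ] [ 639.41 -294.06   75.12]
997 [[ 531.76397058 -381.02879974   38.08356081]
 [ 556.93229396 -291.76509054   45.65449136]
 [ 576.43843306 -208.57720298   54.27614223]]
```

View pics/w1.png

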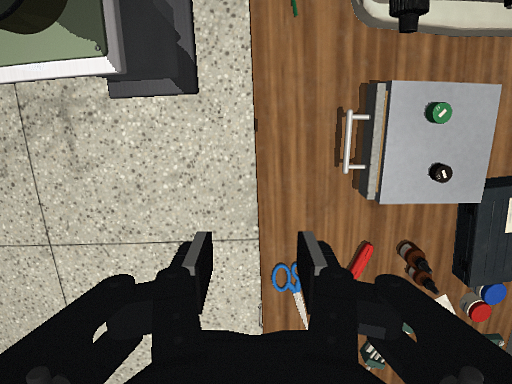

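Run:
```python
from goto import *
np.set_printoptions(precision=1,suppress=True)
p=viewer.read_camera('wrist')
P=cloud(p,np.ones((384,512),bool))
for y in (-330,-310,-295,-280,-260):
    Q=P[(abs(P[:,1]-y)<5)&(P[:,2]>30)&(P[:,2]<56)&(P[:,0]>515)&(P[:,0]<560)]
    print(y,len(Q),Q.min(0)if len(Q) else'',Q.max(0)if len(Q) else '', np.median(Q,0))
Q=P[(P[:,2]>15)&(P[:,0]>560)&(P[:,1]>-420)&(P[:,1]<-180)&(abs(P[:,2]-75)<4)]
print(cv2.minAreaRect(Q[:,:2].astype(np.float32)))
goto(500,-297,150,-2.3)
goto(540,-297,24,-2.3)
```

```text
-330 45 [ 530.4 -335.    41.3] [ 553.6 -325.1   48.4] [ 536.1 -330.6   45.9]
-310 41 [ 531.5 -314.9   42.6] [ 542.2 -305.9   49.1] [ 535.8 -309.8   45.8]
-295 39 [ 532.5 -299.7   42.4] [ 543.  -290.5   49.3] [ 536.5 -294.4   45.8]
-280 39 [ 532.9 -284.6   39.9] [ 542.6 -275.6   48. ] [ 536.8 -280.7   46.2]
-260 43 [ 533.8 -264.3   39.7] [ 559.8 -255.9   48.6] [ 538.3 -259.5   45.8]
((683.4888916015625, -300.5696105957031), (200.10498046875, 187.8909454345703), 87.67870330810547)
goto (500, -297, 150, -2.3) shift [  3.3 119.6 270.7] rot [0. 0. 0.]
goto (540, -297, 24, -2.3) shift [  4.9 159.5 396.8] rot [0. 0. 0.]
```

The wrist view shows the bar handle at about (350,140), vertical in the picture and level with the tool's axes.

```bash
python3 -m crank '{"xyz":[[1,30,40],[2,60,90],[3,100,145],[4,130,200],[5,157,255],[5,157,290],[5,157,320],[5,157,340],[5,157,360],[5,157,380],[5,157,396],[5,157,396]],"rotation":[[0,0,0],[0,0,0],[0,0,0],[0,0,0],[0,0,0],[0,0,0],[0,0,0],[0,0,0],[0,0,0],[0,0,0],[0,0,0],[0,0,0]],"gripper":[-0.3,-0.3,-0.3,-0.3,-0.3,-0.3,-0.3,-0.3,-0.3,-0.3,-0.3,-0.3]}'
python3 -m crank '{"xyz":[[0,0,0],[0,0,0],[0,0,0],[0,0,0]],"rotation":[[0,0,0],[0,0,0],[0,0,0],[0,0,0]],"gripper":[-1,-1,-1,-1]}'
```

```text
time: 5.38
tcp_pos: [536.6, -297.5, 23.4]
tool_rot: [0.721, 0.693, -0.0, -0.001]
ft_force: [-0.1, 0.6, -0.6]
gripper_width: 0.349
finger_force: 0.0
time: 5.88
tcp_pos: [537.4, -298.1, 25.1]
tool_rot: [0.721, 0.693, 0.0, 0.001]
ft_force: [0.1, 0.1, 6.6]
gripper_width: 0.102
finger_force: 58.8
```

```bash
python3 -m crank '{"xyz":[[0,-10,0],[0,-25,0],[0,-42,0],[0,-60,0],[0,-78,0],[0,-94,0],[0,-106,0],[0,-114,0],[0,-114,0]],"rotation":[[0,0,0],[0,0,0],[0,0,0],[0,0,0],[0,0,0],[0,0,0],[0,0,0],[0,0,0],[0,0,0]],"gripper":[-1,-1,-1,-1,-1,-1,-1,-1,-1]}'
python3 -m crank '{"xyz":[[0,-3,0],[0,-6,0],[0,-8,0],[0,-8,0]],"rotation":[[0,0,0],[0,0,0],[0,0,0],[0,0,0]],"gripper":[-1,-1,-1,-1]}'
```

```text
time: 7.0
tcp_pos: [422.8, -293.7, 25.0]
tool_rot: [0.722, 0.692, -0.0, 0.0]
ft_force: [-0.4, 0.2, 9.3]
gripper_width: 0.102
finger_force: 59.3
time: 7.5
tcp_pos: [415.3, -293.4, 25.0]
tool_rot: [0.722, 0.692, -0.0, 0.001]
ft_force: [-0.1, -0.7, 9.6]
gripper_width: 0.107
finger_force: 59.4
```

```bash
python3 -m crank '{"xyz":[[0,-2,0],[0,-3,0],[0,-4,0],[0,-4,0]],"rotation":[[0,0,0],[0,0,0],[0,0,0],[0,0,0]],"gripper":[-1,-1,-1,-1]}'
python3 -m crank '{"xyz":[[0,-2,0],[0,-4,0],[0,-4,0]],"rotation":[[0,0,0],[0,0,0],[0,0,0]],"gripper":[-1,-1,-1]}'
```

```text
time: 8.0
tcp_pos: [411.5, -293.2, 25.0]
tool_rot: [0.721, 0.692, 0.0, 0.001]
ft_force: [0.1, -0.4, 8.6]
gripper_width: 0.103
finger_force: 59.4
time: 8.38
tcp_pos: [407.8, -293.1, 25.0]
tool_rot: [0.721, 0.692, 0.0, 0.001]
ft_force: [2.3, -0.0, 7.6]
gripper_width: 0.098
finger_force: 59.5
```

```bash
python3 -m crank '{"xyz":[[0,-1.5,0],[0,-3,0],[0,-3,0]],"rotation":[[0,0,0],[0,0,0],[0,0,0]],"gripper":[-1,-1,-1]}'
```

```text
time: 8.75
tcp_pos: [407.6, -293.1, 25.1]
tool_rot: [0.721, 0.693, 0.001, 0.003]
ft_force: [20.4, -1.8, -2.3]
gripper_width: 0.099
finger_force: 58.8
```

```bash
python3 -m crank '{"xyz":[[0,2.8,0],[0,2.8,0],[0,2.8,0],[0,2.8,0],[0,2.8,-20],[0,2.8,-50],[0,2.8,-100],[0,2.8,-160],[0,20,-220],[0,40,-275],[0,50,-300],[0,50,-300]],"rotation":[[0,0,0],[0,0,0],[0,0,0],[0,0,0],[0,0,0],[0,0,0],[0,0,0],[0,0,0],[0,0,0],[0,0,0],[0,0,0],[0,0,0]],"gripper":[-1,-0.3,-0.3,-0.3,-0.3,-0.3,-0.3,-0.3,0,0.5,1,1]}'
python3 w.py w2 large_block_ring=34 large_block=22 small_block=22 cabinet_drawer0_handle=41.5
```

```text
time: 10.25
tcp_pos: [454.6, -294.5, 325.4]
tool_rot: [0.721, 0.693, 0.0, 0.001]
ft_force: [0.0, 0.0, -0.8]
gripper_width: 1.003
finger_force: 0.0
10.3 [ 453.96 -294.35  324.21] [[ 0.04  1.    0.  ]
 [ 1.   -0.04 -0.  ]
 [-0.    0.   -1.  ]] [ 0.27  0.6   0.48  1.45 -0.29  1.16  0.76] 0.9998683055305799 [-0.54  0.22 -0.93]
large_block_ring [295.1 182.6] 0.64 [ 512.7  -339.29   34.  ] [ 512.66 -339.21   34.3 ]
large_block [293.1 172.2] 0.63 [ 511.34 -326.33   22.  ] [ 509.83 -323.48   34.39]
small_block [286.8 123.4] 0.81 [ 502.97 -254.46   22.  ] [ 501.9  -253.76   32.32]
cabinet_drawer0_handle [222.2 151.7] 0.61 [ 410.08 -288.32   41.5 ] [ 410.58 -287.62   46.13]
cabinet_drawer0_handle [397.8 148.7] 0.22 [ 658.62 -293.55   41.5 ] [ 642.69 -288.06   75.14]
```

View pics/w2.png

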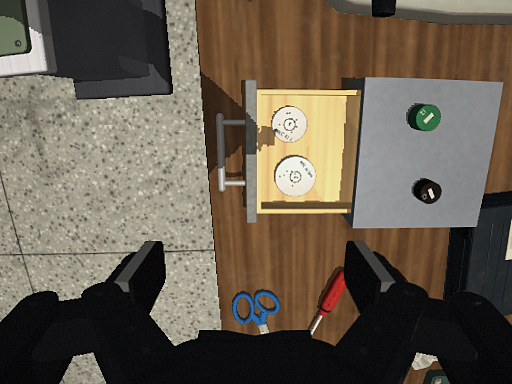

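The open drawer shows the smaller block at (289,124) and the larger one at (295,176), with its ring at about (296,176).

Run:
```python
from goto import *
np.set_printoptions(precision=1,suppress=True)
p=viewer.read_camera('wrist')
for t in('large_block','small_block'):
  for r in regions_of(t,p)[:2]:
    m=r['pixels'].astype(np.uint8); c=max(cv2.findContours(m,0,1)[0],key=len); (u,v),rad=cv2.minEnclosingCircle(c)
    P=cloud(p,r['pixels']); P=P[P[:,2]>28]
    print(t,round(r['confidence'],2),(u,v,rad),atz(p,(u,v),34),(P[:,:2].min(0)+P[:,:2].max(0))/2,np.ptp(P[:,:2],axis=0),P[:,2].mean())
s=viewer.read_camera('scene')
for r in pinpoint('large_block_ring',s)[:2]: print(r,atz(s,r['uv'],34))
g=p['image'][150:205,265:325]; cv2.imwrite('pics/ring.png',cv2.resize(g,None,fx=8,fy=8,interpolation=2))
print(atz(p,(295.5,176.5),34))
goto(370,-297,430,-15); goto(360,150,430,-15); goto(448,221,250,-15)
```

```text
large_block 0.79 (296.3736877441406, 176.5894775390625, 20.687562942504883) [ 512.3 -329.2   34. ] [ 512.7 -330.5] [59.7 60. ] 34.03319844413798
small_block 0.61 (290.2868347167969, 124.40116119384766, 18.37588119506836) [ 504.4 -254.4   34. ] [ 504.4 -255.1] [47.7 48.7] 31.97364572195157
{'uv': [241.9, 298.9], 'confidence': 0.73} [ 517.4 -327.5   34. ]
[ 511.1 -329.    34. ]
goto (370, -297, 430, -15) shift [  -6.   -83.8 -105.8] rot [-0.  -0.  12.6]
goto (360, 150, 430, -15) shift [ 440.2 -112.1 -105.8] rot [-0.  -0.  12.6]
goto (448, 221, 250, -15) shift [514.8 -27.1  74.2] rot [-0.  -0.  12.6]
```

View pics/ring.png

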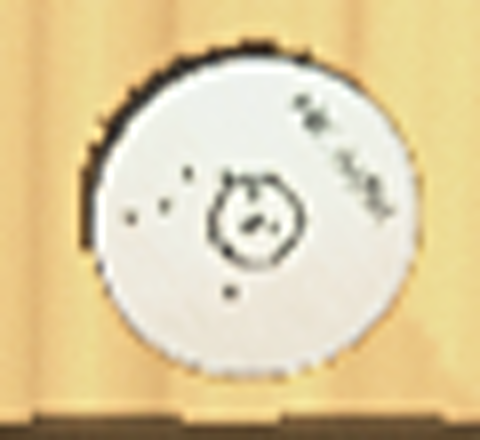

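The crop shows the ring centred on the larger block, at crop (257,221), which is (296.6,177.1) in the full picture and about (512.5,-330) in the world. Next is the stand.

```bash
python3 -m crank '{"xyz":[[-2,-28,-40],[-4,-56,-80],[-6,-84,-106],[50,-88,-106],[105,-92,-106],[160,-96,-106],[215,-100,-106],[270,-103,-106],[325,-106,-106],[380,-109,-106],[430,-100,-80],[440,-60,-40],[444,-27,0],[444,-27,24],[444,-27,24],[444,-27,24]],"rotation":[[0,0,0],[0,0,0],[0,0,0],[0,0,0],[0,0,3],[0,0,6],[0,0,9],[0,0,12.6],[0,0,12.6],[0,0,12.6],[0,0,12.6],[0,0,12.6],[0,0,12.6],[0,0,12.6],[0,0,12.6],[0,0,12.6]],"gripper":[1,1,1,1,1,1,1,1,1,1,1,1,1,1,1,1]}'
python3 w.py w3 probe=80 stand=0
python3 - <<'E'
from goto import *
np.set_printoptions(precision=1,suppress=True)
p=viewer.read_camera('wrist')
P=cloud(p,np.ones((384,512),bool)); P=P[(abs(P[:,0]-448)<60)&(abs(P[:,1]-221)<60)]
for z in (155,145,86,80):
    Q=P[abs(P[:,2]-z)<2.5]
    if len(Q)>5: print(z,len(Q),Q.mean(0),cv2.minAreaRect(Q[:,:2].astype(np.float32)))
E
```

```text
time: 12.75
tcp_pos: [445.4, 150.4, 301.4]
tool_rot: [0.793, 0.609, 0.001, 0.0]
ft_force: [-0.9, -0.5, 0.3]
gripper_width: 0.998
finger_force: 0.0
12.8 [445.44 150.41 301.5 ] [[ 0.26  0.97  0.  ]
 [ 0.97 -0.26  0.  ]
 [ 0.    0.   -1.  ]] [-0.61  0.49  0.36  1.73 -0.21  0.96 -0.43] 0.9992893641747072 [ 0.03 -0.04  0.72]
probe [286.3 196.6] 0.96 [472.79  99.83  80.  ] [472.72 100.63  82.46]
probe [240.  97.] 0.91 [449.43 229.37  80.  ] [452.21 227.1  154.71]
probe [441.8 112.3] 0.76 [677.16 153.4   80.  ] [677.01 153.45  80.26]
stand [240.6  96.8] 0.89 [447.34 231.84   0.  ] [452.77 227.14 154.43]
155 253 [448.4 231.1 154.4] ((448.4167785644531, 230.86013793945312), (15.616963386535645, 15.518047332763672), 87.7983627319336)
145 257 [448.6 230.5 144.5] ((448.27862548828125, 230.81495666503906), (21.061674118041992, 21.743467330932617), 74.5532455444336)
86 140 [452.5 225.5  85.3] ((451.25335693359375, 229.34368896484375), (81.64196014404297, 24.07851219177246), 70.53646850585938)
80 2801 [448.8 232.1  80. ] ((448.10302734375, 230.9412841796875), (90.33008575439453, 50.6006965637207), 78.067138671875)
```

View pics/w3.png

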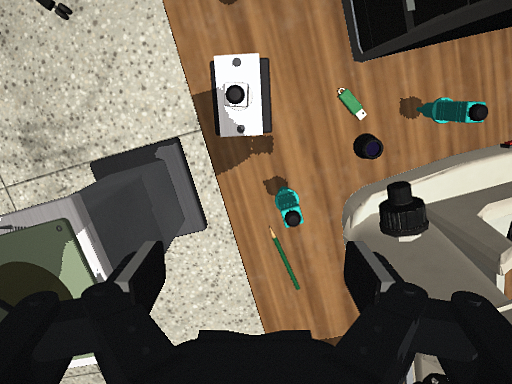

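The wrist view shows the silver-gripped probe in the stand at (236,95), its grip square with the tool; the turquoise look-alikes are at (290,210) and (460,110).

Run:
```python
from goto import *
goto(448.3,230.8,98,-15)
```

```text
goto (448.3, 230.8, 98, -15) shift [ 78.2 -18.  203.1] rot [ 0.1 -0.1  0.1]
```

```bash
python3 -m crank '{"xyz":[[30,-7,10],[60,-14,30],[78,-18,60],[78,-18,90],[78,-18,120],[78,-18,150],[78,-18,175],[78,-18,190],[78,-18,203],[78,-18,203]],"rotation":[[0,0,0],[0,0,0],[0,0,0],[0,0,0],[0,0,0],[0,0,0],[0,0,0],[0,0,0],[0,0,0],[0,0,0]],"gripper":[1,1,1,1,1,1,1,1,1,1]}'
python3 -m crank '{"xyz":[[0,0,0],[0,0,0],[0,0,0],[0,0,0],[0,0,0],[0,0,0],[0,0,0]],"rotation":[[0,0,0],[0,0,0],[0,0,0],[0,0,0],[0,0,0],[0,0,0],[0,0,0]],"gripper":[-1,-1,-1,-1,-1,-1,-1]}'
```

```text
time: 14.2
tcp_pos: [447.9, 230.3, 97.0]
tool_rot: [0.793, 0.609, -0.0, -0.0]
ft_force: [0.5, 0.2, 1.3]
gripper_width: 0.998
finger_force: 0.0
time: 15.08
tcp_pos: [448.0, 230.4, 97.6]
tool_rot: [0.793, 0.609, 0.0, 0.0]
ft_force: [-0.9, -0.0, 6.6]
gripper_width: 0.25
finger_force: 58.3
```

Run:
```python
from goto import *
goto(448,230.4,250); goto(360,150,440,-15); goto(370,-300,440,-15); goto(500,-330,200,-15)
```

```text
goto (448, 230.4, 250, None) shift [ 1.000e-01 -0.000e+00 -1.524e+02] rot None
goto (360, 150, 440, -15) shift [-100.3  -64.3 -342.4] rot [ 0.  -0.   0.1]
goto (370, -300, 440, -15) shift [-532.5   61.4 -342.5] rot [ 0.  -0.   0.1]
goto (500, -330, 200, -15) shift [-528.   194.7 -102.5] rot [ 0.  -0.   0.1]
```

```bash
python3 -m crank '{"xyz":[[0,0,-5],[0,0,-20],[0,0,-40],[0,0,-65],[0,0,-95],[0,0,-130],[-10,-6,-170],[-25,-16,-210],[-45,-29,-250],[-65,-42,-290],[-85,-55,-325],[-100,-64,-342],[-100,-64,-342]],"rotation":[[0,0,0],[0,0,0],[0,0,0],[0,0,0],[0,0,0],[0,0,0],[0,0,0],[0,0,0],[0,0,0],[0,0,0],[0,0,0],[0,0,0],[0,0,0]],"gripper":[-1,-1,-1,-1,-1,-1,-1,-1,-1,-1,-1,-1,-1]}'
python3 - <<'E'
from goto import *
np.set_printoptions(precision=1,suppress=True)
goto(370,-300,440,-15); goto(500,-330,200,-15)
for c in('scene','side'):
    p=viewer.read_camera(c)
    for r in regions_of('probe',p)[:4]:
        P=cloud(p,r['pixels']); print(c,round(r['confidence'],2),np.median(P,0),P.min(0))
    if c=='side': cv2.imwrite('pics/held.png',cv2.resize(p['image'][60:260,100:300],None,fx=3,fy=3))
E
```

```text
time: 16.7
tcp_pos: [360.0, 149.6, 440.4]
tool_rot: [0.793, 0.609, 0.001, -0.0]
ft_force: [0.7, 0.1, -0.7]
gripper_width: 0.254
finger_force: 58.7
goto (370, -300, 440, -15) shift [-431.8  125.8   -0.2] rot [ 0.1 -0.1  0. ]
goto (500, -330, 200, -15) shift [-427.6  258.9  239.9] rot [ 0.1 -0.1  0. ]
scene 0.5 [473.9  80.8  75.1] [450.9  69.9  -3.7]
scene 0.48 [478.5 356.2 120.1] [461.6   8.1  31.8]
side 0.7 [357.8 140.4 440.1] [345.4 132.2 244.2]
side 0.66 [471.3 351.5  89.9] [460.9 341.3  36.2]
side 0.58 [469.4  78.5  86.8] [457.7  67.9  -2.7]
```

View pics/held.png

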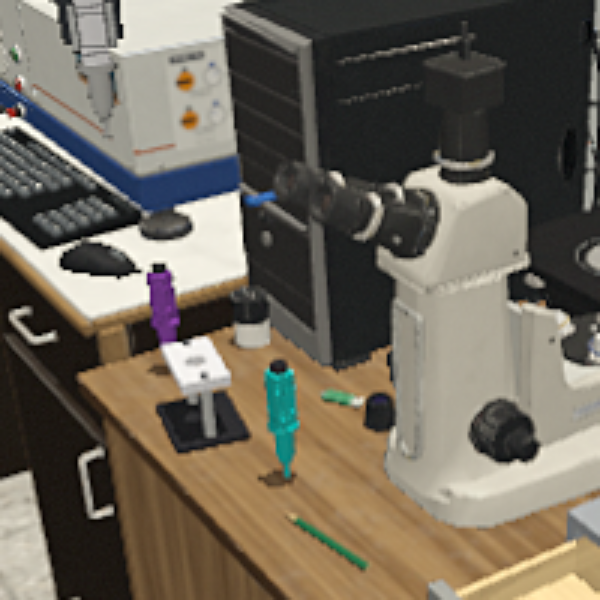

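The probe hangs upright in the fingers (top left, tip at about 105,125) and the stand's hole is empty.

```bash
python3 -m crank '{"xyz":[[-40,12,0],[-90,26,0],[-145,42,0],[-200,58,0],[-255,74,0],[-310,90,0],[-365,106,0],[-410,120,0],[-432,126,0],[-432,150,40],[-431,185,90],[-430,220,140],[-429,245,190],[-428,259,225],[-428,259,240],[-428,259,240],[-428,259,240]],"rotation":[[0,0,0],[0,0,0],[0,0,0],[0,0,0],[0,0,0],[0,0,0],[0,0,0],[0,0,0],[0,0,0],[0,0,0],[0,0,0],[0,0,0],[0,0,0],[0,0,0],[0,0,0],[0,0,0],[0,0,0]],"gripper":[-1,-1,-1,-1,-1,-1,-1,-1,-1,-1,-1,-1,-1,-1,-1,-1,-1]}'
python3 - <<'E'
from goto import *
np.set_printoptions(precision=1,suppress=True)
s=sensors.get_state(); print(s['tcp_pos'],R.from_quat(s['tool_rot']).as_matrix()[:,2])
goto(512.5,-330,125,-15);goto(512.5,-330,116,-15)
for c in('scene','side'):
    p=viewer.read_camera(c)
    for t in ('probe_point','probe','large_block_ring'):
        for r in pinpoint(t,p)[:3]: print(c,t,r,atz(p,r['uv'],122 if t[-1]=='t' else 182 if t=='probe' else 34),dep(p,r['uv']))
    cv2.imwrite(f'pics/{c}5.png',p['image'])
E
```

```text
time: 19.02
tcp_pos: [500.2, -330.5, 200.8]
tool_rot: [0.793, 0.609, 0.0, 0.001]
ft_force: [-0.2, -0.4, -0.4]
gripper_width: 0.252
finger_force: 58.8
[ 500.2 -330.5  200.8] [ 0. -0. -1.]
goto (512.5, -330, 125, -15) shift [ 3.8 11.7 75.8] rot [0.1 0.  0. ]
goto (512.5, -330, 116, -15) shift [ 3.8 11.6 84.8] rot [0.1 0.  0. ]
scene probe_point {'uv': [229.0, 269.2], 'confidence': 0.34} [ 488.1 -289.9  122. ] [ 492.  -339.4  203.9]
scene probe_point {'uv': [241.3, 297.9], 'confidence': 0.2} [ 516.8 -368.9  122. ] [ 515.9 -324.6   34. ]
scene probe {'uv': [230.5, 270.7], 'confidence': 0.6} [ 494.4 -330.3  182. ] [ 495.  -338.8  196.2]
scene probe {'uv': [286.4, 168.6], 'confidence': 0.48} [662.3   7.5 182. ] [649.2 -65.6 250.2]
scene large_block_ring {'uv': [243.7, 301.7], 'confidence': 0.77} [ 521.8 -335.6   34. ] [ 521.8 -335.3   33.4]
side probe {'uv': [297.5, 233.9], 'confidence': 0.95} [ 500.2 -332.8  182. ] [ 492.2 -341.3  190.6]
side probe {'uv': [195.0, 202.7], 'confidence': 0.84} [383.9 -92.5 182. ] [469.3  73.9  64.6]
side probe {'uv': [210.1, 194.1], 'confidence': 0.7} [434.2 -79.7 182. ] [583.  182.    0.3]
side large_block_ring {'uv': [299.4, 283.5], 'confidence': 0.58} [ 513.9 -336.3   34. ] [ 514.9 -335.3   32.7]
```

```bash
python3 -m crank '{"xyz":[[4,11.6,20],[4,11.6,45],[4,11.6,65],[4,11.6,77],[4,11.6,82],[4,11.6,82]],"rotation":[[0,0,0],[0,0,0],[0,0,0],[0,0,0],[0,0,0],[0,0,0]],"gripper":[-1,-1,-1,-1,-1,-1]}'
python3 - <<'E'
from goto import *
ims=[]
for c,t in(('scene',None),('side',None),('wrist',None)):
    p=viewer.read_camera(c)
    # project expected ring
    V=np.array(p['view']); K=np.array([[p['fx'],0,p['cx']],[0,p['fy'],p['cy']],[0,0,1]])
    pts=np.array([[512.5,-330,34.],[512.5,-330,39]])
    uv=cv2.projectPoints(pts,cv2.Rodrigues(V[:3,:3])[0],V[:3,3],K,np.array(p['D'],float))[0][:,0]
    print(c,uv)
    u,v=np.clip(np.round(uv[0]).astype(int),[25,25],[486,358]); print(u-25,v-25)
    ims.append(cv2.resize(p['image'][v-25:v+25,u-25:u+25],(266,266),interpolation=cv2.INTER_CUBIC))
cv2.imwrite('pics/close.png',np.hstack(ims))
E
```

```text
time: 20.18
tcp_pos: [512.5, -329.4, 117.6]
tool_rot: [0.793, 0.609, -0.0, 0.0]
ft_force: [-0.3, -0.1, -1.6]
gripper_width: 0.248
finger_force: 58.8
scene [[240.06879311 299.87745941]
 [240.01706022 298.99100665]]
215 275
side [[297.17807052 282.23010839]
 [297.29353418 280.63345048]]
272 257
wrist [[254.84238784 197.84822133]
 [254.85983992 199.81883222]]
230 173
```

View pics/close.png

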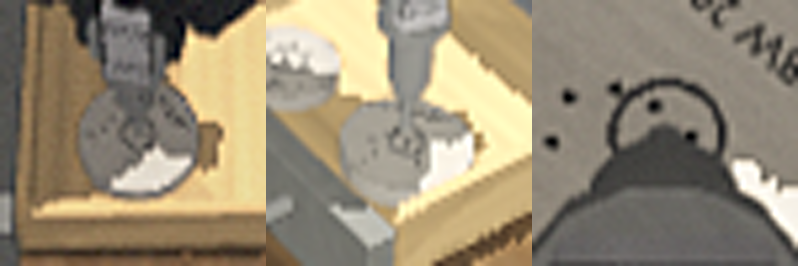

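Run:
```python
from goto import *
np.set_printoptions(precision=1,suppress=True)
for c in('scene','side'):
    p=viewer.read_camera(c); P=cloud(p,np.ones((384,512),bool))
    P=P[(abs(P[:,0]-512)<25)&(abs(P[:,1]+330)<25)]
    for a,b in ((37,42),(42,48),(48,54),(54,62),(66,90),(97,104)):
        Q=P[(P[:,2]>=a)&(P[:,2]<b)]
        if len(Q): print(c,a,b,len(Q),Q.mean(0),Q.min(0),Q.max(0))
    u,v=(240,297) if c=='scene' else (297,280)
    g=p['image'][v-20:v+20,u-20:u+20]
    g=cv2.resize(g,(400,400),interpolation=cv2.INTER_NEAREST); g=cv2.convertScaleAbs(g,alpha=1.6)
    globals()[c]=g
    print(p['depth'][v-12:v+8,u-5:u+6].round().astype(int))
cv2.imwrite('pics/close2.png',np.hstack([scene,side]))
```

```text
scene 37 42 3 [ 501.  -335.    37.7] [ 494.  -348.8   37.2] [ 512.  -308.4   38. ]
scene 42 48 2 [ 513.9 -331.6   44.8] [ 512.5 -331.8   42.5] [ 515.2 -331.4   47.1]
scene 48 54 2 [ 514.  -331.5   50.1] [ 512.7 -332.    48.5] [ 515.4 -331.    51.7]
scene 54 62 1 [ 512.8 -332.7   55.3] [ 512.8 -332.7   55.3] [ 512.8 -332.7   55.3]
scene 66 90 26 [ 513.5 -337.2   79. ] [ 505.6 -339.1   71.5] [ 521.1 -334.4   88.5]
scene 97 104 11 [ 515.3 -341.1  102.3] [ 501.6 -344.    99.7] [ 526.3 -335.8  103.8]
[[848 847 845 845 846 843 843 840 839 835 837]
 [849 852 851 849 846 847 846 846 841 840 840]
 [857 857 855 852 853 851 850 850 849 845 846]
 [859 859 859 857 853 856 853 853 852 849 846]
 [864 862 860 861 859 859 858 856 857 869 865]
 [864 861 864 861 863 863 861 859 861 862 870]
 [868 862 860 859 864 861 860 860 864 865 941]
 [938 938 863 865 862 862 861 864 881 936 940]
 [937 938 882 879 879 877 877 881 885 935 936]
 [933 933 887 884 882 880 882 885 891 937 934]
 [932 932 891 887 886 885 889 889 891 934 933]
 [929 929 932 889 889 889 888 896 927 931 929]
 [929 931 929 928 930 905 909 926 9
[... 1297 characters left out ...]
39]
 [1024 1021 1024 1019 1020  986  978  978 1021 1024 1019]
 [1019 1019 1021 1019 1016  985  985  988 1021 1020 1021]
 [1016 1016 1017 1018 1012  991  988  990 1017 1017 1013]
 [1009 1010 1011 1013 1013  990  991  991 1011 1011 1010]
 [1007 1006 1010 1007 1014  993  993  992 1010 1009 1007]
 [1006 1004 1008 1005 1008  993  998 1006 1006 1007 1008]
 [1002 1003 1004 1003 1004 1000 1002 1002 1003 1003 1002]
 [1002 1001 1002 1004 1000 1000 1000 1000 1001  999 1002]
 [ 996  994  997  995  998  999  999  998  996  995  995]
 [ 994  995  994  996  995  996  994  994  996  992  995]
 [ 991  991  994  992  993  991  993  994  990  991  993]
 [ 988  990  987  988  988  989  989  990  990  989  989]]
```

View pics/close2.png

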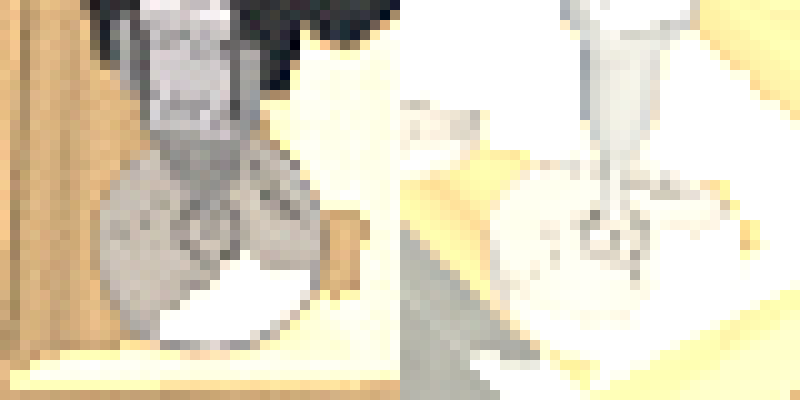

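Both views agree: the ring is at about (512.5,-331) and the tip hangs over it, within about 2 mm. Shift about 1 mm and press down gently.

```bash
python3 -m crank '{"xyz":[[-1,0,0],[-1,0,2],[-1,0,4],[-1,0,4]],"rotation":[[0,0,0],[0,0,0],[0,0,0],[0,0,0]],"gripper":[-1,-1,-1,-1]}'
python3 -m crank '{"xyz":[[0,0,1],[0,0,3],[0,0,4],[0,0,4]],"rotation":[[0,0,0],[0,0,0],[0,0,0],[0,0,0]],"gripper":[-1,-1,-1,-1]}'
python3 -m crank '{"xyz":[[0,0,1],[0,0,2],[0,0,3],[0,0,3]],"rotation":[[0,0,0],[0,0,0],[0,0,0],[0,0,0]],"gripper":[-1,-1,-1,-1]}'
cat > f.py <<'E'
from goto import *
F=[];Z=[];X=[]
for i in range(8):
    viewer.read_camera('wrist'); s=sensors.get_state(); F.append(s['ft_force']); X.append(s['tcp_pos'])
print(np.mean(F,0).round(2),np.std(F,0).round(2),np.mean(X,0).round(2))
E
python3 f.py
```

```text
time: 20.92
tcp_pos: [512.1, -330.2, 113.1]
tool_rot: [0.793, 0.609, -0.0, -0.0]
ft_force: [0.6, 0.4, -1.2]
gripper_width: 0.247
finger_force: 58.8
time: 21.42
tcp_pos: [512.2, -330.3, 109.3]
tool_rot: [0.793, 0.609, -0.0, 0.0]
ft_force: [0.2, 0.3, 1.0]
gripper_width: 0.252
finger_force: 59.0
time: 21.92
tcp_pos: [512.2, -330.3, 106.3]
tool_rot: [0.793, 0.609, -0.0, 0.0]
ft_force: [0.7, 0.6, 1.5]
gripper_width: 0.253
finger_force: 59.2
[0.48 0.33 1.49] [0.24 0.42 0.51] [ 512.2  -330.26  106.36]
```

```bash
python3 -m crank '{"xyz":[[0,0,1],[0,0,2],[0,0,2.8],[0,0,2.8],[0,0,2.8]],"rotation":[[0,0,0],[0,0,0],[0,0,0],[0,0,0],[0,0,0]],"gripper":[-1,-1,-1,-1,-1]}'
python3 f.py
python3 - <<'E'
from goto import *
o=[]
for c,(u,v) in (('wrist',(255,198)),('side',(297,280))):
    p=viewer.read_camera(c); o.append(cv2.resize(p['image'][v-30:v+30,u-30:u+30],(400,400),interpolation=2))
cv2.imwrite('pics/end.png',np.hstack(o))
E
```

```text
time: 22.95
tcp_pos: [512.2, -330.2, 103.6]
tool_rot: [0.793, 0.609, -0.0, 0.0]
ft_force: [-0.1, -0.8, 1.6]
gripper_width: 0.251
finger_force: 59.3
[ 0.76 -0.41  2.19] [0.42 0.36 0.68] [ 512.18 -330.25  103.56]
```

View pics/end.png

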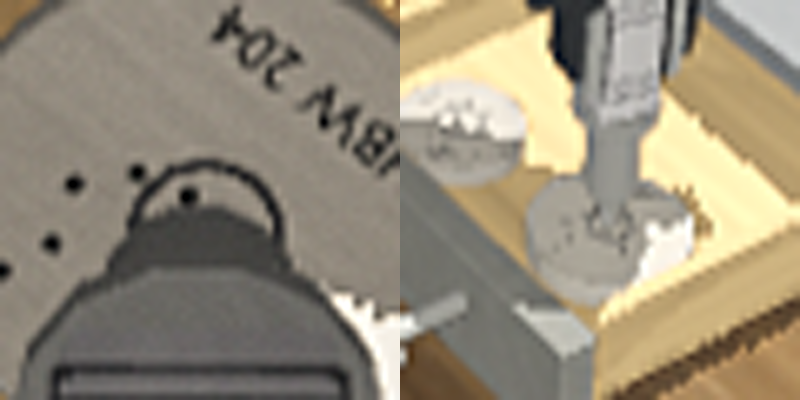

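The wrist view shows the nose lined up on the ring (crop 205,235). In the side view (crop 612,215) the tip stands in the ring. The force has risen about 3.4 N from the hanging baseline and the geometry gives about 8 mm, so the tip is about half way in.

```bash
python3 -c "
from workcell import bot
print(bot.sign_off())"
```

```text
the job is handed in; nothing more can be done
None
```

The job is handed in: the drawer is out at its stop, and the gripper still holds the probe upright in the larger block's ring, with its spring tip pressed about half way in (about 8 mm, 3.4 N).

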